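Uncover the bread box and lift out a roll with the tongs

ROBOT

A 6-joint arm with a two-finger parallel gripper is mounted at the origin on the work surface. World frame = base frame: x ahead of the robot, y to its left, z up, the work surface at z = 0. Lengths are in mm, angles in rad, forces in N, time in s.
With the tool pointing down it reaches from about 400 to 925 mm from the base axis. Payload 12.5 kg.
Tool frame: the origin (TCP) lies on the mounting face of the last link; the fingertips stand 190 mm ahead of it and the grasp point (between the pads) lies 171 mm ahead of it; z points along the fingers, y is the line along which they close (so a half turn about z gives the same grasp; the last joint's range is limited). The gripper opens to 95 mm and grips with 3 to 60 N. Pads are 20 mm wide; open, the fingers measure 119 mm over their backs; the gripper's body (75 mm by 180 mm) begins 59 mm behind the grasp point.
Start: joints at [1.113, 0.491, 1.559, -0, 1.092, -0.106], TCP at [215.344, 586.73, 404.761] pointing down, gripper open.
Joint ranges: [-3.1, 3.1], [-0.84, 2.19], [0.05, 2.79], [-1.13, 4.28], [0.06, 2.93], [-2.69, 2.69]. Speed limits (rad/s): [2.22, 2.22, 2.79, 3.14, 3.14, 3.14].

INTERFACE

Orientations are given as [roll, pitch, yaw] about the fixed x, y, z axes, in that order (R = Rz(yaw) Ry(pitch) Rx(roll)).
In Python, from cell import env gives the robot as it stands.
- The arm moves only by the tool carry_out, never from a script. Its argument "series" is a list of rows, each a list of 5 numbers: the shift along the tool's x, y, z in m, then the turn about the tool's z in degrees, then the opening, from 0 (shut) to 1 (fully open). A call has 1 to 20 rows; each row is the pose to reach, as a shift and turn from the pose commanded when the call began, along the tool's axes at that moment; what a row does not reach only later rows make up. A row lasts 1/8 s, in which the tool goes at most 62.5 mm and 10.7 degrees, less where a joint would pass 70% of its speed; a pose out of reach is approached as far as the arm can. A call with a gripper value outside its range is refused whole. The fingers move at their own pace and stop on an object; the grip force is fixed at half the most. Time passes only in rows, so rows that repeat a pose let the fingers close. It gives the time, the measured TCP pose, the force, the opening and the grip force at its end, in the units of the state.
- env.state(): the state, without advancing time (a new reading comes with each control period).
- env.read_camera(name): name is "scene" or "top" or "wrist"; returns (picture, depth): 420x560x3 uint8, red, green, blue; 420x560 float32, mm along the optical axis (not along the pixel's ray), 0 where there is no reading.
- env.get_calibration(name): a dict with "intrinsics" (3x3 intrinsics, pixels), "D" ([k1, k2, p1, p2, k3] as OpenCV has them; the pictures are not rectified), "cam_to_world" (4x4, takes a point from camera to world coordinates); the wrist camera has in their place "T_tool_cam" (4x4, takes a point from camera to tool coordinates, whose origin is the TCP and whose axes are the flange's). Camera axes: x right, y up, looking along -z (the intrinsics and any distortion apply to the point x, -y, -z); pixel columns grow to the right and rows downward; lengths in mm; the calibration is good to about 2 mm. A picture is of the moment at which its call begins: read the wrist's pose just before it. get_calibration takes no time and is no camera call.
- env.job_done(): hands the job in; it is judged then, once.
The state is a dict: "t": time; "joints": joint angles; "qvel": joint speeds; "tau": joint torques, N m; "eef_pos": TCP position; "tcp_rot": TCP orientation; "ft_force": force on the tool from outside, world axes, zero at the start; "moment": the same for the moment, N m; "opening": opening from 0.0 (shut) to 1.0 (fully open); "grip_force": force on a finger pad.
Only numpy, scipy, OpenCV 4.12 (cv2) and the standard library are available. Lean on these libraries where they do the work, as an engineer would, in place of code of your own. Each camera call takes 0.05 s, during which the arm holds its last target. There are 200 camera calls.

TASK

Take the wooden lid off the bread box by its handle and leave it leaning at a slant against the steel canister, its lower edge on the worktop. Then pick up the sprung kitchen tongs, close them on the bread roll in the box and lift it out, holding it about 20 cm above the worktop; finish while still holding the roll up in the tongs. Touch the roll with nothing but the tongs, leave the lid leaning, and do not disturb the other things on the worktop.

Things in the scene. Friction and masses are not known exactly. Their poses are not given: they have to be found in the camera images.
- box: White bread box, fixed: 190 mm deep (x), 170 mm wide (y), 64 mm high, floor 8 mm thick. Walls 8 mm thick on the left, right and far (+x) sides; the near side (-x) is fully open, without a lip; the lid covers the top. Origin: centre of its underside; x points from the open side to the far wall. It stands left or right of the tongs, the canister on the other side.
- lid: Flat wooden lid, 200 mm (x) by 180 mm (y), 10 mm thick, 0.25 kg or so, lying loose on top of the box walls (nothing holds it). Origin: centre of its underside; z points out of its upper face, where the handle is.
- lid_handle (a point): Centre of the lid's handle, 30 mm above the lid's underside: an upright wooden fin in the middle of the lid, 14 mm thick (y), 70 mm long (x), standing 36 mm above the lid's upper face. Same axes as the lid. Pinch it across y from above.
- canister: Square steel canister with black lid, heavy, fixed: flat front face 190 mm wide (y), steel 150 mm high, 166 mm with the black lid, 180 mm with its knob; 120 mm deep. Origin: on the worktop 70 mm before the front face (which lies at its own x = +70 mm), at mid-width; x points towards the canister, z up. The worktop before it is clear: lean the lid there.
- tongs: Steel kitchen tongs, 280 mm long, 0.12 kg, lying loose on their side: two flat strip arms, 26 mm high on edge, opening sideways (y). Origin: on the underside below tongs_grip; x runs from the pivot to the jaws, z up. A spring holds them open with some 4 N a side at the grip point, rising to 7 N when closed on the roll; squeezing the arms closes the jaws, letting go reopens them.
- tongs_grip (a point): Where to grip the tongs, pinching across y from above: mid-line, half-way up (13 mm), 110 mm ahead of the pivot. Width here over the arms' outer sides: 58 mm open (each arm then 0.1 rad off parallel), 36 mm with the jaws on the roll; the flat part of the arms reaches 40 mm either way. Held half squeezed, at 50 mm, they can be carried with the jaws about 80 mm apart. Balance point nearby.
- tongs_tip (a point): Point between the tongs' jaws, on the mid-line, half-way up, 125 mm ahead (+x) of tongs_grip; same axes. The jaws are upright plates 46 mm long (x), 26 mm high and 3 mm thick, about 99 mm apart inside when open and parallel when 52 mm apart; the overall width at the jaws when open is 106 mm. The jaws' ends lie 23 mm further on.
- tongs_left (a joint): Closing angle of the tongs' left arm in rad: 0 open, 0.10 with the jaws 52 mm apart, 0.16 at the most; the right arm mirrors it.
- roll: Small round bread roll, 52 mm in diameter, 46 mm high, flat underside, firm, some 45 g, sides upright from 9 to 27 mm above its underside. Origin: centre of its underside. Standing on the floor of the bread box.
- roll_center (a point): Point on the roll's axis 20 mm above its underside, the height at which to close the jaws.
- cup: White mug, 66 mm across, 55 mm high; origin at its underside. A bystander.
- salt: Small glass jar with a steel cap, 44 mm across, 70 mm high; origin at its underside. A bystander.
- vase: Brass vase, 80 mm across, 175 mm high; origin at its underside. A bystander at the back.
- mill: Dark wooden pepper mill, 54 mm across, 152 mm high; origin at its underside. A bystander at the back.
- spoon: Spoon lying near the robot, on its left. A bystander.
- bowl: Small white bowl, 84 mm across, 40 mm high; origin at its underside. A bystander at the back.

How it is judged:
By the outcome, as a careful person would: the job done as asked, in the order asked, and still so for the second after the job is handed in, while the arm keeps its last pose, push and grip.
It also fails if it takes over 72 s, if anything falls off the work surface, if the arm or the gripper's body presses on something with over 40 N, if the wrist force passes 120 N, or if a joint passes its speed limit or range.

## Working session

There is one attempt and no reset: what is moved stays moved. The work goes in short steps, Python scripts to look and compute and a tool call to move; the robot and the scene stay as the last step left them, time stands still between calls to the robot, and variables do not carry over. Pictures are saved under pics/ and viewed, at most 10 in all, crops included, and the job is handed in when it is done.

Besides the shell and the picture viewer there is one more tool, called by a JSON object that holds its "name" and its "arguments", one argument or row to a line. carry_out: Moves the arm, as the interface text tells. Its arguments: {"type":"object","properties":{"series":{"type":"array","items":{"type":"array","items":{"type":"number"}}}},"required":["series"]}

```bash
ls; mkdir -p pics; cat > h.py <<'E'
import numpy as np, cv2
from cell import env
from scipy.spatial.transform import Rotation as R
def T_tool(s=None):
    s=s or env.state(); T=np.eye(4); T[:3,:3]=R.from_euler('xyz',s['tcp_rot']).as_matrix(); T[:3,3]=s['eef_pos']; return T
def grab(name):
    T=T_tool(); p,d=env.read_camera(name); c=env.get_calibration(name)
    M=np.array(c['cam_to_world']) if 'cam_to_world' in c else T@np.array(c['T_tool_cam'])
    return p,d,np.array(c['intrinsics']),np.array(c['D']),M
def rays(uv,K,D,M):
    n=cv2.undistortPoints(np.float64(uv).reshape(-1,1,2),K,D)[:,0]
    v=np.c_[n[:,0],-n[:,1],-np.ones(len(n))]
    return v@M[:3,:3].T, M[:3,3]
def onplane(uv,z,K,D,M):
    v,o=rays(uv,K,D,M); return o+v*((z-o[2])/v[:,2])[:,None]
def withdepth(uv,d,K,D,M):
    v,o=rays(uv,K,D,M); u=np.int32(np.round(uv)).reshape(-1,2)
    return o+v*d[u[:,1],u[:,0]][:,None]
def cloud(d,K,D,M):
    h,w=d.shape; uv=np.stack(np.meshgrid(np.arange(w),np.arange(h)),-1).reshape(-1,2)
    return withdepth(uv,d,K,D,M).reshape(h,w,3)
E
python3 - <<'E'
from h import *
print(env.state())
for n in ['scene','top']:
    g=grab(n); np.savez(f'pics/{n}.npz',*g); cv2.imwrite(f'pics/{n}0.png',g[0][:,:,::-1]); print(n,g[4].round(2),g[3])
E
```

```text
pics
{'t': 0.0, 'joints': array([ 1.11338065e+00,  4.91575405e-01,  1.55946345e+00, -5.95318842e-06,
        1.09171052e+00, -1.05615312e-01]), 'qvel': array([ 1.48818811e-03, -1.38415234e-04,  1.52714441e-04,  8.09567564e-04,
       -2.19949322e-03, -4.12438167e-06]), 'tau': array([ 6.30582035e-04, -6.12644148e+01, -2.58204818e+01,  6.92835893e-02,
        4.79797251e-02, -7.08660923e-05]), 'eef_pos': array([215.34032619, 586.69400316, 404.14696252]), 'tcp_rot': array([-3.14044182e+00, -1.16690240e-04,  2.78979497e+00]), 'ft_force': array([0.20328424, 0.51014966, 0.28187699]), 'moment': array([-0.00558777, -0.01735254, -0.03187519]), 'grip_force': 0.0, 'opening': 0.9998174837263488}
scene [[ 1.40000e-01 -8.10000e-01  5.70000e-01  1.35373e+03]
 [ 9.90000e-01  1.10000e-01 -8.00000e-02 -1.20230e+02]
 [ 1.00000e-02  5.80000e-01  8.20000e-01  1.20962e+03]
 [ 0.00000e+00  0.00000e+00  0.00000e+00  1.00000e+00]] [-0.12691348  0.          0.          0.          0.        ]
top [[-1.00000e-02  1.00000e+00 -8.00000e-02  4.78110e+02]
 [-1.00000e+00 -1.00000e-02 -2.00000e-02 -8.90000e+00]
 [-3.00000e-02  8.00000e-02  1.00000e+00  1.10604e+03]
 [ 0.00000e+00  0.00000e+00  0.00000e+00  1.00000e+00]] [-0.02115492  0.          0.          0.          0.        ]
```

View pics/top0.png

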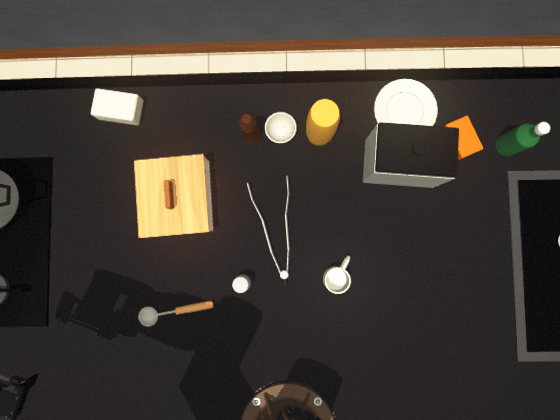

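View pics/scene0.png

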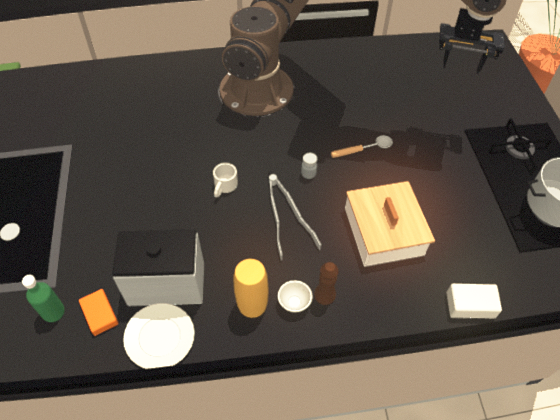

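Top view: lid centred near (173,196) with its handle at (169,194). Tongs pivot at (284,274), jaw ends at (249,183) and (288,177). Canister front edge runs from (365,184) to (452,187), mug at (337,280), salt at (241,284). The scene view agrees: lid (390,222), canister (160,268).

```bash
python3 - <<'E'
from h import *
for n in ['top','scene']:
    z=np.load(f'pics/{n}.npz'); p,d,K,D,M=[z[f'arr_{i}'] for i in range(5)]
    C=cloud(d,K,D,M); hsv=cv2.cvtColor(p,cv2.COLOR_RGB2HSV); H,S,V=cv2.split(hsv)
    X,Y,Z=C[...,0],C[...,1],C[...,2]
    roi=(X>350)&(X<800)&(Y>100)&(Y<480)&(d>0)
    m=roi&(S>60)&(V>130)&(Z>60)&(Z<85)
    q=C[m]; print(n,'lid',m.sum(),np.median(q[:,2]), cv2.minAreaRect(q[:,:2].astype(np.float32)))
    m=roi&(Z>92)&(Z<125)&(S>60)&(Y>250)
    q=C[m]; print(' handle',m.sum(),q.mean(0).round(1),np.percentile(q[:,2],[5,50,95]).round(1), cv2.minAreaRect(q[:,:2].astype(np.float32)) if m.sum()>3 else '')
    # canister
    m=(X>450)&(X<950)&(Y<-120)&(Y>-480)&(Z>140)&(Z<172)&(d>0)
    q=C[m]; print(' can top',m.sum(),q.mean(0).round(1), cv2.minAreaRect(q[:,:2].astype(np.float32)),np.percentile(q[:,2],[5,50,95]).round(1))
    m=(X>450)&(X<950)&(Y<-120)&(Y>-480)&(Z>15)&(Z<130)&(d>0)
    q=C[m]; print(' can side',m.sum(), q.min(0).round(),q.max(0).round())
    # tongs
    m=(X>300)&(X<680)&(Y<135)&(Y>-50)&(Z>12)&(Z<45)&(d>0)&(V>90)
    k,l,st,ce=cv2.connectedComponentsWithStats(m.astype(np.uint8),connectivity=8)
    for i in range(1,k):
        if st[i,4]>15:
            q=C[l==i]; print(' tong?',st[i],ce[i].round(),q.min(0).round(),q.max(0).round(),np.median(q[:,2]).round(1))
E
```

```text
top lid 5203 73.72685173382001 ((608.7508544921875, 284.90948486328125), (200.07376098632812, 180.04974365234375), 4.212713718414307)
 handle 204 [608.5 283.7 107.4] [ 95.8 108.8 112.4] ((608.7190551757812, 285.3271789550781), (70.78425598144531, 14.923971176147461), 4.146742820739746)
 can top 4205 [ 692.7 -305.5  165.1] ((703.3556518554688, -259.8622741699219), (294.41650390625, 130.74362182617188), 80.4485855102539) [150.  166.3 169.3]
 can side 3047 [ 627. -480.   15.] [ 947. -120.  130.]
 tong? [247 176  42 104 324] [276. 235.] [391. -13.  14.] [662.  95.  33.] 24.9
 tong? [245 277   5  15  22] [248. 283.] [364.  90.  36.] [399. 101.  45.] 40.6
scene lid 4116 73.49475008101888 ((609.9171142578125, 286.967529296875), (202.67665100097656, 183.5859832763672), 4.643770217895508)
 handle 175 [614.6 286.  105.7] [ 95.6 106.7 112.5] ((611.2954711914062, 286.90765380859375), (72.9078369140625, 15.786131858825684), 5.072403430938721)
 can top 3899 [ 707.3 -304.2  163.8] ((710.9452514648438, -255.35528564453125), (308.65594482421875, 141.4427947998047), 77.45085144042969) [147.4 165.8 169.4]
 can side 4781 [ 451. -480.   15.] [ 948. -120.  130.]
 tong? [301 163  16  15 121] [308. 171.] [377.  91.  12.] [409. 134.  45.] 31.0
 tong? [269 174  52  84 381] [287. 211.] [385. -13.  12.] [665.  98.  32.] 22.2
```

```bash
python3 - <<'E'
from h import *
for n in ['top','scene']:
    z=np.load(f'pics/{n}.npz'); p,d,K,D,M=[z[f'arr_{i}'] for i in range(5)]
    C=cloud(d,K,D,M); hsv=cv2.cvtColor(p,cv2.COLOR_RGB2HSV); H,S,V=cv2.split(hsv)
    X,Y,Z=C[...,0],C[...,1],C[...,2]
    m=(X>550)&(X<850)&(Y<-180)&(Y>-480)&(Z>155)&(Z<171)&(d>0)
    m=cv2.morphologyEx(m.astype(np.uint8),cv2.MORPH_OPEN,np.ones((3,3)))>0
    q=C[m]; print(n,' can top',m.sum(),cv2.minAreaRect(q[:,:2].astype(np.float32)),np.median(q[:,2]))
    m=(X>550)&(X<750)&(Y<-200)&(Y>-440)&(Z>30)&(Z<140)&(d>0)
    q=C[m]; 
    if n=='top':
        f=np.polyfit(q[:,1],q[:,0],1); r=q[:,0]-np.polyval(f,q[:,1]); q=q[abs(r)<8]; f=np.polyfit(q[:,1],q[:,0],1)
        print(' front: x=',f,'slope deg',np.degrees(np.arctan(f[0])),q.min(0),q.max(0), len(q))
    m=(X>370)&(X<680)&(Y<110)&(Y>-40)&(Z>12)&(Z<45)&(d>0)&(V>90)
    k,l,st,ce=cv2.connectedComponentsWithStats(m.astype(np.uint8),connectivity=8)
    i=1+np.argmax(st[1:,4]); q=C[l==i]
    for x0 in range(380,670,20):
        s=q[(q[:,0]>=x0)&(q[:,0]<x0+20)]
        if len(s): 
            mid=(s[:,1].min()+s[:,1].max())/2; a=s[s[:,1]<mid];b=s[s[:,1]>=mid]
            print(x0+10,len(s),a.mean(0).round(1),b.mean(0).round(1))
E
```

```text
top  can top 3864 ((696.1495361328125, -311.47991943359375), (185.68348693847656, 117.74925231933594), 84.84561920166016) 166.44638251109035
 front: x= [3.56562743e-01 7.54731617e+02] slope deg 19.62434053238778 [ 629.84029511 -368.73860859   30.23066581] [ 687.65035138 -214.23730043  138.47024426] 222
390 21 [396.9  -2.3  25.1] [397.3   6.5  25.8]
410 46 [408.4  -2.5  25.8] [408.4   9.7  24.3]
430 20 [429.3  -7.7  23. ] [429.8  20.8  21.8]
450 19 [451.   -8.3  21.5] [451.3  29.9  21.8]
470 28 [471.1  -9.7  25.1] [469.5  36.2  26.3]
490 23 [489.4  -8.9  25.4] [489.8  41.6  24.9]
510 29 [509.4  -7.5  25.5] [510.7  47.4  25.5]
530 21 [530.2  -5.9  26.6] [530.9  52.7  25.3]
550 25 [547.8  -5.2  26.3] [549.5  58.5  23. ]
570 18 [570.2  -6.1  21.6] [569.1  67.7  21.7]
590 19 [590.4  -8.9  20.3] [590.8  79.2  22. ]
610 21 [610.3 -11.6  23.8] [609.1  85.7  25. ]
630 20 [628.3 -11.2  26.1] [629.8  91.4  25.4]
650 13 [651.1 -10.5  27.2] [642.8  94.4  21.9]
670 1 [nan nan nan] [661.9  -8.5  25.1]
scene  can top 3365 ((695.360595703125, -309.49029541015625), (187.43435668945312, 121.82283020019531), 84.81827545166016) 166.10220482048817
390 11 [391.4  -1.3  21.1] [397.3   6.   24.5]
410 52 [409.5  -0.6  22.6] [410.1  11.2  20.9]
430 18 [430.1  -6.4  21. ] [429.5  20.1  19.3]
450 24 [451.5  -7.9  20.1] [448.   28.9  18.9]
470 23 [473.2  -8.6  22.2] [471.1  36.6  21.7]
490 30 [490.4  -8.3  22.3] [490.9  42.2  21.1]
510 26 [510.7  -7.2  23.9] [510.2  47.4  22.4]
530 32 [528.3  -5.7  22.8] [529.7  52.   22.7]
550 35 [548.6  -4.9  23.8] [550.8  58.5  21.6]
570 26 [566.6  -4.4  23.3] [571.3  68.9  19.4]
590 25 [590.   -8.2  22.4] [590.8  78.5  18.3]
610 23 [610.3 -10.6  22.2] [610.6  86.   22.2]
630 31 [629.  -11.2  24.6] [630.5  91.7  21.5]
650 19 [648.8 -10.   24.9] [645.5  95.3  20.3]
670 6 [661.7 -10.3  25.2] [663.3  -7.8  22.1]<stdin>:21: RuntimeWarning: Mean of empty slice.
  ret = um.true_divide(
```

```bash
cat >> h.py <<'E'
def go(x,y,zg,yaw):
    "rows numbers for a grasp point at x,y,zg (mm), tool yaw deg"
    T=T_tool(); d=T[:3,:3].T@(np.array([x,y,zg+171.])-T[:3,3])
    a=-(yaw-np.degrees(np.arctan2(T[1,0],T[0,0]))); a=(a+180)%360-180
    print('shift m',(d/1000).round(4),'turn',round(a,2))
def st():
    s=env.state(); print('t',round(s['t'],2),'pos',s['eef_pos'].round(1),'rot',np.degrees(s['tcp_rot']).round(2),'F',s['ft_force'].round(1),'open',round(s['opening'],3),'grip',round(float(s['grip_force']),1),'q',s['joints'].round(2))
E
python3 -c "
from h import *
go(609.5,285.5,150,184.3);go(609.5,285.5,101,184.3)"
```

```text
shift m [-0.4738 -0.1469  0.0833] turn -24.45
shift m [-0.4738 -0.1468  0.1323] turn -24.45
```

{"name": "carry_out", "arguments": {
  "series": [
    [-0.474,-0.147,0.083,-24.5,1],
    [-0.474,-0.147,0.083,-24.5,1],
    [-0.474,-0.147,0.083,-24.5,1],
    [-0.474,-0.147,0.083,-24.5,1],
    [-0.474,-0.147,0.083,-24.5,1],
    [-0.474,-0.147,0.083,-24.5,1],
    [-0.474,-0.147,0.083,-24.5,1],
    [-0.474,-0.147,0.083,-24.5,1],
    [-0.474,-0.147,0.083,-24.5,1],
    [-0.474,-0.147,0.083,-24.5,1],
    [-0.474,-0.147,0.083,-24.5,1],
    [-0.474,-0.147,0.083,-24.5,1]
  ]
}}

```text
t: 1.6
eef_pos: [608.8, 286.5, 322.3]
tcp_rot: [3.141, 0.0, -3.064]
ft_force: [-0.9, 0.6, -0.9]
opening: 1.0
grip_force: 0.0
```

```bash
python3 - <<'E'
from h import *
st(); go(609.5,285.5,101,184.3)
p,d,K,D,M=grab('wrist'); cv2.imwrite('pics/w1.png',p[:,:,::-1])
C=cloud(d,K,D,M); H,S,V=cv2.split(cv2.cvtColor(p,cv2.COLOR_RGB2HSV)); Z=C[...,2]
for a,b in [(92,125),(60,85)]:
    q=C[(Z>a)&(Z<b)&(S>60)&(d>0)&(abs(C[...,0]-609)<130)&(abs(C[...,1]-285)<130)]; 
    if len(q)>5: print(len(q),np.percentile(q[:,2],[5,50,95]),cv2.minAreaRect(q[:,:2].astype(np.float32)))
E
```

```text
t 1.6 pos [608.8 286.5 322.3] rot [ 1.7998e+02  3.0000e-02 -1.7556e+02] F [-0.9  0.6 -0.9] open 1.0 grip 0.0 q [ 0.34  0.64  1.52  0.    0.98 -1.31]
shift m [-0.0006 -0.0011  0.0503] turn 0.14
1984 [107.08254341 110.17045699 111.32750456] ((607.2079467773438, 286.2226867675781), (69.33780670166016, 14.043931007385254), 4.170382976531982)
43531 [73.42039198 74.51972749 75.60476454] ((607.92333984375, 286.42022705078125), (200.0184326171875, 180.0767822265625), 4.1442718505859375)
```

{"name": "carry_out", "arguments": {
  "series": [
    [0.001,0,0.03,0,1],
    [0.001,0,0.05,0,1],
    [0.001,0,0.05,0,1],
    [0.001,0,0.05,0,0],
    [0.001,0,0.05,0,0],
    [0.001,0,0.05,0,0],
    [0.001,0,0.05,0,0],
    [0.001,0,0.05,0,0],
    [0.001,0,0.05,0,0],
    [0.001,0,0.05,0,0],
    [0.001,0,0.03,0,0],
    [0.001,0,0.0,0,0],
    [0.001,0,-0.04,0,0],
    [0.001,0,-0.08,0,0],
    [0.001,0,-0.08,0,0]
  ]
}}

```text
t: 3.52
eef_pos: [608.7, 285.4, 405.1]
tcp_rot: [3.14, 0.005, -3.066]
ft_force: [-0.2, -0.6, -0.7]
opening: 0.005
grip_force: 0.0
```

```bash
python3 - <<'E'
from h import *
st(); c=np.array([.996,-.0898]); F=np.array([636.2,-305.1]); g=F-75*c
go(540,200,231,184.2); go(530,-290,231,174.85); go(*g,231,174.85)
p,d,K,D,M=grab('wrist'); cv2.imwrite('pics/w2.png',p[:,:,::-1])
g=grab('top'); np.savez('pics/top2.npz',*g); cv2.imwrite('pics/t2.png',g[0][:,:,::-1])
E
```

```text
t 3.52 pos [608.7 285.4 405.1] rot [ 179.91    0.31 -175.65] F [-0.2 -0.6 -0.7] open 0.005 grip 0.0 q [ 0.34  0.56  1.43  0.    1.14 -1.31]
shift m [ 0.075  -0.0799  0.0026] turn 0.15
shift m [ 0.1221 -0.5677  0.0016] turn 9.5
shift m [ 0.0913 -0.5785  0.0017] turn 9.5
```

View pics/w2.png

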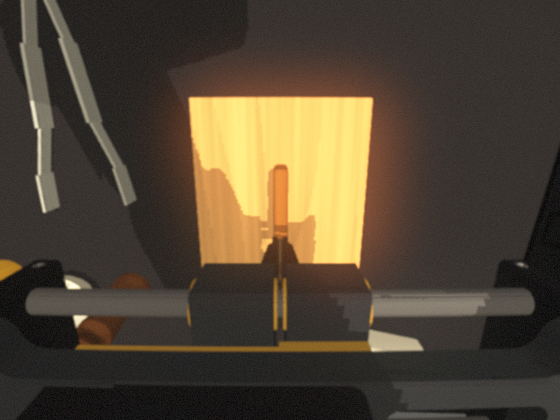

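```bash
python3 - <<'E'
from h import *
st()
p,d,K,D,M=grab('wrist')
C=cloud(d,K,D,M); H,S,V=cv2.split(cv2.cvtColor(p,cv2.COLOR_RGB2HSV)); Z=C[...,2]
for a,b in [(92,125),(60,85)]:
    q=C[(Z>a)&(Z<b)&(S>60)&(d>0)&(abs(C[...,0]-609)<130)&(abs(C[...,1]-285)<130)]; 
    if len(q)>5: print(len(q),np.percentile(q[:,2],[5,50,95]),cv2.minAreaRect(q[:,:2].astype(np.float32)))
E
```

```text
t 3.62 pos [608.5 285.3 401.6] rot [ 180.      0.   -175.66] F [-0.4  0.7  0.1] open 0.005 grip 0.0 q [ 0.34  0.56  1.44  0.    1.14 -1.31]
1009 [107.61984124 110.17280199 111.47716137] ((604.7359619140625, 286.3844299316406), (64.6324691772461, 13.43620777130127), 4.166631698608398)
26507 [73.28678302 74.47336467 75.6491858 ] ((599.810546875, 285.8778076171875), (183.06019592285156, 181.13113403320312), 3.9088950157165527)
```

Fingers simply weren't closed before the lift; the lid is undisturbed (handle at (280,200) in the wrist view, closed fingers at (280,300)). I'll reopen, go down and wait longer.

{"name": "carry_out", "arguments": {
  "series": [
    [0.001,-0.001,0.04,0,1],
    [0.001,-0.001,0.04,0,1],
    [0.001,-0.001,0.04,0,1],
    [0.001,-0.001,0.04,0,1],
    [0.001,-0.001,0.04,0,1],
    [0.001,-0.001,0.04,0,1],
    [0.001,-0.001,0.04,0,1],
    [0.001,-0.001,0.09,0,1],
    [0.001,-0.001,0.129,0,0.5],
    [0.001,-0.001,0.129,0,0],
    [0.001,-0.001,0.129,0,0],
    [0.001,-0.001,0.129,0,0],
    [0.001,-0.001,0.129,0,0],
    [0.001,-0.001,0.129,0,0],
    [0.001,-0.001,0.129,0,0],
    [0.001,-0.001,0.129,0,0],
    [0.001,-0.001,0.129,0,0],
    [0.001,-0.001,0.129,0,0],
    [0.001,-0.001,0.129,0,0],
    [0.001,-0.001,0.129,0,0]
  ]
}}

```text
t: 6.18
eef_pos: [607.8, 284.4, 273.0]
tcp_rot: [3.141, 0.001, -3.066]
ft_force: [-0.2, 3.0, 5.2]
opening: 0.145
grip_force: 30.0
```

{"name": "carry_out", "arguments": {
  "series": [
    [0,0,-0.02,0,0],
    [0,0,-0.05,0,0],
    [0,0,-0.09,0,0],
    [0,0,-0.13,0,0],
    [0,0,-0.13,0,0],
    [0,0,-0.13,0,0]
  ]
}}

```text
t: 6.92
eef_pos: [607.5, 284.0, 401.0]
tcp_rot: [-3.141, -0.002, -3.066]
ft_force: [-0.4, 0.3, -3.5]
opening: 0.144
grip_force: 30.0
```

```bash
python3 - <<'E'
from h import *
st(); c=np.array([.996,-.0898]); F=np.array([636.2,-305.1]); g=F-75*c
go(540,200,231,184.2); go(530,-290,231,174.85); go(*g,231,174.85)
g=grab('top'); np.savez('pics/top2.npz',*g); cv2.imwrite('pics/t2.png',g[0][:,:,::-1])
E
```

```text
t 6.92 pos [607.5 284.  401. ] rot [-1.7995e+02 -1.4000e-01 -1.7567e+02] F [-0.4  0.3 -3.5] open 0.144 grip 30.0 q [ 0.34  0.56  1.44 -0.    1.14 -1.31]
shift m [ 0.0737 -0.0787 -0.0007] turn 0.13
shift m [ 1.207e-01 -5.665e-01 -3.000e-04] turn 9.48
shift m [ 8.990e-02 -5.772e-01 -3.000e-04] turn 9.48
```

{"name": "carry_out", "arguments": {
  "series": [
    [0.04,-0.03,0,0,0],
    [0.08,-0.07,0,1,0],
    [0.11,-0.11,0,2,0],
    [0.121,-0.15,0,3,0],
    [0.121,-0.19,0,4,0],
    [0.121,-0.23,0,5,0],
    [0.121,-0.27,0,6,0],
    [0.121,-0.31,0,7,0],
    [0.121,-0.35,0,8,0],
    [0.121,-0.39,0,9,0],
    [0.121,-0.43,0,9.5,0],
    [0.121,-0.47,0,9.5,0],
    [0.121,-0.51,0,9.5,0],
    [0.121,-0.545,0,9.5,0],
    [0.121,-0.566,0,9.5,0],
    [0.121,-0.566,0,9.5,0]
  ]
}}

```text
t: 8.98
eef_pos: [529.9, -290.1, 401.5]
tcp_rot: [3.141, -0.002, 3.05]
ft_force: [-0.3, -0.1, -2.4]
opening: 0.149
grip_force: 30.0
```

```bash
python3 - <<'E'
from h import *
st(); c=np.array([.996,-.0898]); F=np.array([636.2,-305.1]); g=F-75*c
go(*g,231,174.85);go(*g,205,174.85)
for n in ['wrist','scene']:
    g=grab(n); np.savez(f'pics/{n}3.npz',*g); cv2.imwrite(f'pics/{n}3.png',g[0][:,:,::-1])
    p,d,K,D,M=g; C=cloud(d,K,D,M); X,Y,Z=C[...,0],C[...,1],C[...,2]
    m=(X>550)&(X<850)&(Y<-180)&(Y>-480)&(Z>158)&(Z<170)&(d>0)
    m=cv2.morphologyEx(m.astype(np.uint8),cv2.MORPH_OPEN,np.ones((3,3)))>0
    q=C[m]; print(n,len(q)); 
    if len(q): 
        print(cv2.minAreaRect(q[:,:2].astype(np.float32)),np.median(q[:,2]))
        R_=q[:,:2]-F; u=R_@c; v=R_@np.array([.0898,.996]); print('front u by v',[(a,np.percentile(u[(v>a)&(v<a+30)],2).round(1)) for a in range(-90,90,30) if ((v>a)&(v<a+30)).sum()>5])
E
```

```text
t 8.97 pos [ 529.9 -290.1  401.5] rot [ 1.7994e+02 -9.0000e-02  1.7476e+02] F [-0.3 -0.1 -2.4] open 0.149 grip 30.0 q [-0.61  0.46  1.62  0.    1.06 -2.09]
shift m [-0.0322 -0.0053 -0.0005] turn -0.09
shift m [-0.0323 -0.0053  0.0255] turn -0.09
wrist 0
scene 3119
((696.4021606445312, -309.74884033203125), (188.2881622314453, 118.84725952148438), 85.0890884399414) 166.00673229070958
front u by v [(-90, np.float64(5.3)), (-60, np.float64(6.0)), (-30, np.float64(3.6)), (0, np.float64(4.8)), (30, np.float64(6.1)), (60, np.float64(5.9))]
```

{"name": "carry_out", "arguments": {
  "series": [
    [-0.015,-0.005,0,0,0],
    [-0.032,-0.005,0,0,0],
    [-0.032,-0.005,0.012,0,0],
    [-0.032,-0.005,0.024,0,0],
    [-0.032,-0.005,0.03,0,0],
    [-0.032,-0.005,0.035,0,0],
    [-0.032,-0.005,0.04,0,0],
    [-0.032,-0.005,0.045,0,0],
    [-0.032,-0.005,0.05,0,0],
    [-0.032,-0.005,0.05,0,0]
  ]
}}

```text
t: 10.32
eef_pos: [560.6, -297.1, 352.6]
tcp_rot: [3.141, -0.001, 3.051]
ft_force: [-3.3, 0.4, -0.8]
opening: 0.146
grip_force: 30.0
```

```bash
cat >> h.py <<'E'
c=np.array([.996,-.0898]); l=np.array([.0898,.996]); F=np.array([636.2,-305.1])
def lidsec(n,save=None):
    "lid section in canister frame: (u,z) points of the wooden face"
    p,d,K,D,M=grab(n); 
    if save: cv2.imwrite(save,p[:,:,::-1])
    C=cloud(d,K,D,M); H,S,V=cv2.split(cv2.cvtColor(p,cv2.COLOR_RGB2HSV))
    r=C[...,:2]-F; u=r@c; v=r@l; Z=C[...,2]
    m=(d>0)&(S>70)&(V>70)&(H<30)&(u>-230)&(u<60)&(abs(v)<100)&(Z>-5)&(Z<230)
    m=cv2.morphologyEx(m.astype(np.uint8),cv2.MORPH_OPEN,np.ones((3,3)))>0
    side=m&(abs(v)>22)
    U,W,vv=u[side],Z[side],v[side]
    if len(U)<20: print(n,'few',len(U)); return
    f=np.polyfit(U,W,1)
    for _ in range(4):
        k=abs(W-np.polyval(f,U))<8; f=np.polyfit(U[k],W[k],1)
    print(n,k.sum(),'tilt deg',np.degrees(np.arctan(f[0])).round(1),'u',np.percentile(U[k],[1,99]).round(1),'z',np.percentile(W[k],[1,99]).round(1),'v',np.percentile(vv[k],[1,99]).round(1))
E
python3 - <<'E'
from h import *
st(); lidsec('wrist'); lidsec('top'); lidsec('scene','pics/scene4.png')
E
```

```text
t 10.32 pos [ 560.6 -297.1  352.6] rot [ 1.7998e+02 -8.0000e-02  1.7483e+02] F [-3.3  0.4 -0.8] open 0.146 grip 30.0 q [-0.59  0.56  1.59 -0.    0.99 -2.07]
wrist 36435 tilt deg 16.1 u [-166.3  -20.4] z [128.4 170.7] v [-87.3  89.2]
top 2022 tilt deg 16.0 u [-164.6   25.2] z [127.9 184. ] v [22.6 89.9]
scene 2525 tilt deg 16.1 u [-158.6   27.3] z [128.8 184.8] v [-86.   92.9]
```

{"name": "carry_out", "arguments": {
  "series": [
    [0,0,0.005,0,0],
    [0,0,0.01,0,0],
    [0,0,0.015,0,0],
    [0,0,0.02,0,0],
    [0,0,0.025,0,0],
    [0,0,0.03,0,0],
    [0,0,0.035,0,0],
    [0,0,0.04,0,0],
    [0,0,0.045,0,0],
    [0,0,0.05,0,0],
    [0,0,0.05,0,0]
  ]
}}

```text
t: 11.85
eef_pos: [561.2, -297.2, 301.9]
tcp_rot: [3.141, -0.001, 3.051]
ft_force: [-0.8, -0.5, -1.3]
opening: 0.143
grip_force: 30.0
```

```bash
python3 - <<'E'
from h import *
st(); lidsec('wrist'); lidsec('top'); lidsec('scene','pics/scene5.png')
E
```

```text
t 11.85 pos [ 561.2 -297.2  301.9] rot [ 1.7996e+02 -8.0000e-02  1.7484e+02] F [-0.8 -0.5 -1.3] open 0.143 grip 30.0 q [-0.59  0.62  1.63 -0.    0.89 -2.07]
wrist 22467 tilt deg 50.0 u [-119.7  -12.2] z [ 37.8 166.3] v [-87.   89.3]
top 1305 tilt deg 49.9 u [-117.9   11.7] z [ 38.4 190.4] v [22.4 90.1]
scene 645 tilt deg 49.8 u [-149.3   15.3] z [ -3.1 191.3] v [-86.6  93.4]
```

{"name": "carry_out", "arguments": {
  "series": [
    [0.015,0,0,0,0],
    [0.031,0,0,0,0],
    [0.031,0,0.01,0,0],
    [0.031,0,0.02,0,0],
    [0.031,0,0.028,0,0],
    [0.031,0,0.028,0,0],
    [0.025,0,0.028,0,0],
    [0.02,0,0.028,0,0],
    [0.017,0,0.028,0,0],
    [0.017,0,0.028,0,0]
  ]
}}

```text
t: 13.25
eef_pos: [544.7, -295.6, 274.8]
tcp_rot: [-3.142, 0.0, 3.052]
ft_force: [0.1, -0.0, -3.0]
opening: 0.144
grip_force: 30.0
```

```bash
python3 - <<'E'
from h import *
st(); lidsec('wrist'); lidsec('top'); lidsec('scene','pics/scene6.png')
E
```

```text
t 13.25 pos [ 544.7 -295.6  274.8] rot [-1.8000e+02  1.0000e-02  1.7486e+02] F [ 0.1 -0.  -3. ] open 0.144 grip 30.0 q [-0.6   0.63  1.69  0.    0.81 -2.08]
wrist 24885 tilt deg 50.1 u [-149.4  -28.7] z [ -0.4 139.2] v [-88.1  89.2]
top 1214 tilt deg 50.0 u [-134.5   -4.9] z [ 11.8 163.3] v [22.6 90.1]
scene 683 tilt deg 49.2 u [-146.6    5.9] z [ -3.2 168. ] v [-86.4  93.2]
```

View pics/scene6.png

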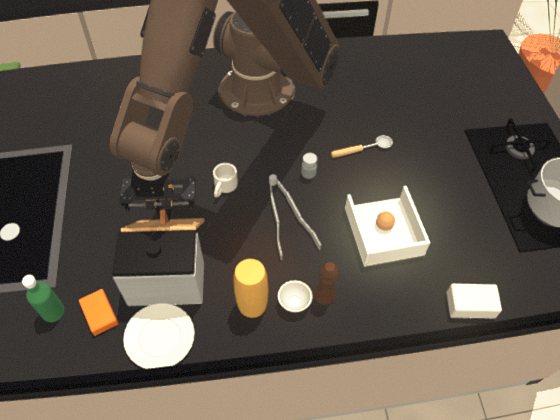

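The lid hangs tilted at 50° just in front of the canister (upper edge at rows 222–232). The roll is visible in the open box at (386,220).

{"name": "carry_out", "arguments": {
  "series": [
    [-0.002,0,0.001,0,0],
    [-0.004,0,0.002,0,0],
    [-0.005,0,0.003,0,0],
    [-0.005,0,0.004,0,0],
    [-0.005,0,0.004,0,0]
  ]
}}

```text
t: 14.02
eef_pos: [548.2, -295.9, 272.4]
tcp_rot: [3.141, -0.003, 3.052]
ft_force: [-16.0, 2.5, 21.3]
opening: 0.147
grip_force: 30.0
```

```bash
python3 - <<'E'
from h import *
st(); lidsec('wrist'); lidsec('top')
E
```

```text
t 14.03 pos [ 548.2 -295.9  272.4] rot [ 1.7997e+02 -1.7000e-01  1.7485e+02] F [-16.    2.5  21.3] open 0.147 grip 30.0 q [-0.6   0.64  1.69 -0.    0.82 -2.08]
wrist 24830 tilt deg 50.6 u [-144.1  -26.4] z [ -0.5 137.4] v [-88.1  89.4]
top 1197 tilt deg 50.5 u [-130.1   -1.5] z [  8.8 161.6] v [22.5 90. ]
```

{"name": "carry_out", "arguments": {
  "series": [
    [0.001,0,-0.001,0,0],
    [0.001,0,-0.0015,0,0],
    [0.001,0,-0.0015,0,0.3],
    [0.001,0,-0.0015,0,0.5],
    [0.001,0,-0.0015,0,0.7],
    [0.001,0,-0.0015,0,0.7],
    [0.001,0,-0.0015,0,0.7],
    [0.001,0,-0.0015,0,0.7],
    [0.001,0,-0.0015,0,0.7]
  ]
}}

```text
t: 15.25
eef_pos: [548.4, -296.0, 272.2]
tcp_rot: [3.142, 0.0, 3.052]
ft_force: [-0.2, 0.1, 0.9]
opening: 0.696
grip_force: 0.0
```

```bash
python3 - <<'E'
from h import *
st(); lidsec('wrist'); lidsec('top')
E
```

```text
t 15.25 pos [ 548.4 -296.   272.2] rot [180.     0.   174.84] F [-0.2  0.1  0.9] open 0.696 grip 0.0 q [-0.6   0.64  1.69  0.    0.81 -2.08]
wrist 2587 tilt deg 27.3 u [-100.4  -46.5] z [ 83.6 113.2] v [-44.1  45.5]
top 1116 tilt deg 50.7 u [-130.4   -2.9] z [  8.4 162.3] v [23.1 90. ]
```

{"name": "carry_out", "arguments": {
  "series": [
    [0,0,-0.03,0,0.7],
    [0,0,-0.08,0,0.7],
    [0,0,-0.14,0,0.7],
    [0,0,-0.16,0,0.8],
    [0,0,-0.16,0,0.8]
  ]
}}

```text
t: 15.98
eef_pos: [548.3, -295.8, 433.6]
tcp_rot: [-3.14, 0.003, 3.052]
ft_force: [-0.6, 0.1, -0.8]
opening: 0.792
grip_force: 0.0
```

```bash
python3 - <<'E'
from h import *
st(); lidsec('top'); lidsec('scene'); go(509,19.5,229,189.5)
p,d,K,D,M=grab('top'); C=cloud(d,K,D,M); H,S,V=cv2.split(cv2.cvtColor(p,cv2.COLOR_RGB2HSV))
X,Y,Z=C[...,0],C[...,1],C[...,2]
m=(X>500)&(X<720)&(Y>190)&(Y<380)&(S>90)&(V>60)&(d>0)&(Z>12)&(Z<70)
q=C[m]; print('roll',m.sum(),cv2.minEnclosingCircle(q[:,:2].astype(np.float32)),np.percentile(q[:,2],[5,95]))
E
```

```text
t 15.97 pos [ 548.3 -295.8  433.6] rot [-1.7992e+02  1.5000e-01  1.7485e+02] F [-0.6  0.1 -0.8] open 0.792 grip 0.0 q [-0.6   0.46  1.53  0.    1.15 -2.08]
top 1886 tilt deg 50.6 u [-130.1   -2.3] z [  8.9 162.2] v [-46.9  89.7]
scene 586 tilt deg 50.1 u [-140.6    6.2] z [ -4.  168.2] v [-85.9  93.2]
shift m [0.0674 0.3106 0.0314] turn -14.66
roll 298 ((594.33544921875, 283.9040832519531), 24.879566192626953) [30.56764756 54.15255312]
```

{"name": "carry_out", "arguments": {
  "series": [
    [0.067,0.311,0.031,-14.7,1],
    [0.067,0.311,0.031,-14.7,1],
    [0.067,0.311,0.031,-14.7,1],
    [0.067,0.311,0.031,-14.7,1],
    [0.067,0.311,0.031,-14.7,1],
    [0.067,0.311,0.031,-14.7,1],
    [0.067,0.311,0.031,-14.7,1],
    [0.067,0.311,0.031,-14.7,1]
  ]
}}

```text
t: 17.12
eef_pos: [510.0, 18.6, 400.9]
tcp_rot: [3.142, -0.0, -2.976]
ft_force: [0.7, 0.2, -0.1]
opening: 0.997
grip_force: 0.0
```

```bash
python3 - <<'E'
from h import *
st()
p,d,K,D,M=grab('wrist'); cv2.imwrite('pics/w7.png',p[:,:,::-1]); C=cloud(d,K,D,M)
m=(d>0)&(C[...,2]>14)&(C[...,2]<40)&(C[...,0]>380)&(C[...,0]<700)&(C[...,1]>-40)&(C[...,1]<120)
q=C[m]; g=np.array([509,19.5]); a=np.radians(9.5); A=np.array([np.cos(a),np.sin(a)]); B=np.array([-A[1],A[0]])
u=(q[:,:2]-g)@A; v=(q[:,:2]-g)@B
for s in range(-120,160,15):
    k=(u>s)&(u<=s+15)
    if k.sum()>4:
        vv=v[k]; print(s+7.5,k.sum(),'outer',np.percentile(vv,[1,99]).round(1),'mid',np.percentile(vv,[1,99]).mean().round(1),'z',np.percentile(q[k,2],95).round(1))
print('u range',u.min(),u.max())
go(509,19.5,22,189.5)
E
```

```text
t 17.12 pos [510.   18.6 400.9] rot [ 1.8000e+02 -2.0000e-02 -1.7053e+02] F [ 0.7  0.2 -0.1] open 0.997 grip 0.0 q [-0.09  0.33  1.84 -0.    0.97 -1.83]
-112.5 275 outer [-8.3 92.6] mid 42.1 z 35.4
-97.5 283 outer [-10.7 104.2] mid 46.7 z 37.2
-82.5 96 outer [-15.2 113.7] mid 49.3 z 34.9
-67.5 83 outer [-18.9  20.7] mid 0.9 z 23.6
-52.5 77 outer [-22.4  24.4] mid 1.0 z 26.0
-37.5 103 outer [-23.8  26.6] mid 1.4 z 27.5
-22.5 100 outer [-25.3  28. ] mid 1.4 z 27.7
-7.5 94 outer [-26.9  29.6] mid 1.4 z 27.5
7.5 92 outer [-28.4  31.1] mid 1.3 z 27.8
22.5 91 outer [-30.   32.6] mid 1.3 z 27.5
37.5 83 outer [-31.4  34.1] mid 1.3 z 27.6
52.5 53 outer [-35.9  37.5] mid 0.8 z 23.7
67.5 59 outer [-41.4  42.3] mid 0.4 z 23.4
82.5 51 outer [-45.7  46.8] mid 0.5 z 23.4
97.5 68 outer [-49.7  51.2] mid 0.7 z 27.2
112.5 57 outer [-50.3  51.8] mid 0.7 z 27.4
127.5 65 outer [-52.2  53.7] mid 0.7 z 27.6
u range -130.92516630799597 139.78952003030992
shift m [0.0007 0.0011 0.208 ] turn -0.06
```

View pics/w7.png

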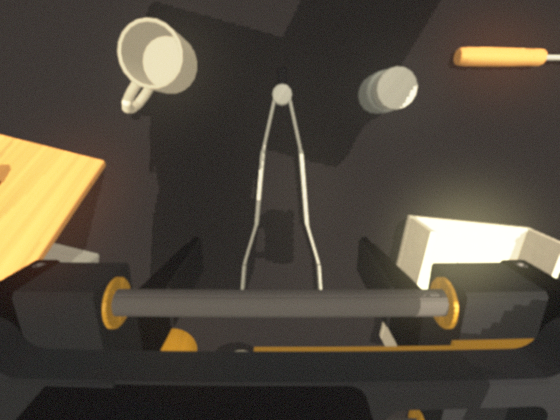

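{"name": "carry_out", "arguments": {
  "series": [
    [0.001,0.002,0.06,0,1],
    [0.001,0.002,0.12,0,1],
    [0.001,0.002,0.17,0,1],
    [0.001,0.002,0.2,0,1],
    [0.001,0.002,0.208,0,1],
    [0.001,0.002,0.208,0,0.8],
    [0.001,0.002,0.208,0,0.6],
    [0.001,0.002,0.208,0,0.53],
    [0.001,0.002,0.208,0,0.52],
    [0.001,0.002,0.208,0,0.52],
    [0.001,0.002,0.208,0,0.52],
    [0.001,0.002,0.208,0,0.52],
    [0.001,0.002,0.208,0,0.52]
  ]
}}

```text
t: 18.8
eef_pos: [508.8, 21.6, 193.8]
tcp_rot: [-3.141, 0.002, -2.975]
ft_force: [1.7, -0.3, 7.3]
opening: 0.521
grip_force: 7.3
```

{"name": "carry_out", "arguments": {
  "series": [
    [0,0,-0.01,0,0.52],
    [0,0,-0.03,0,0.52],
    [0,0,-0.06,0,0.52],
    [0,0,-0.1,0,0.52],
    [0,0,-0.14,0,0.52],
    [0,0,-0.16,0,0.52],
    [0,0,-0.16,0,0.52],
    [0,0,-0.16,0,0.52]
  ]
}}

```text
t: 19.8
eef_pos: [508.0, 21.6, 352.5]
tcp_rot: [3.141, -0.001, -2.975]
ft_force: [-0.5, 0.6, -1.9]
opening: 0.518
grip_force: 4.9
```

```bash
python3 - <<'E'
from h import *
st(); go(469.3,274.8,182,184.2)
for n in ['wrist','scene']:
    p,d,K,D,M=grab(n); cv2.imwrite(f'pics/{n}8.png',p[:,:,::-1]); C=cloud(d,K,D,M)
    q=C[(d>0)&(C[...,2]>120)&(C[...,2]<215)].reshape(-1,3); s=T_tool()
    A=-s[:2,0]; B=np.array([-A[1],A[0]]); u=(q[:,:2]-s[:2,3])@A; v=(q[:,:2]-s[:2,3])@B; print(n)
    for a in range(-120,160,20):
        k=(u>a)&(u<=a+20)&(abs(v)<60)&(q[:,2]<190)
        if k.sum()>3: print(a+10,k.sum(),np.percentile(v[k],[2,98]).round(1),'ztop',np.percentile(q[k,2],[50,90]).round(1))
E
```

```text
t 19.8 pos [508.   21.6 352.5] rot [ 1.7998e+02 -7.0000e-02 -1.7046e+02] F [-0.5  0.6 -1.9] open 0.518 grip 4.9 q [-0.09  0.39  1.9   0.    0.85 -1.82]
shift m [-0.0038  0.2561 -0.0004] turn 5.34
wrist
-110 2092 [-9.5 10.2] ztop [184.6 185.5]
-90 969 [-13.2  13.7] ztop [180.4 181.7]
-70 706 [-17.2  17.5] ztop [180.5 181.5]
-50 789 [-21.2  21.5] ztop [180.9 185. ]
-30 891 [-22.4  22.5] ztop [184.5 185.5]
-10 1359 [-30.7  30.6] ztop [184.3 186.4]
10 500 [-24.8  24.9] ztop [184.5 185.8]
30 301 [-26.2  26.3] ztop [185.  185.8]
50 183 [-29.3  29.4] ztop [182.1 185.5]
scene
-50 13 [16.1 19.5] ztop [174.8 181.5]
-30 18 [18.2 21.7] ztop [168.6 183.4]
-10 38 [-32.9  25.9] ztop [178.4 186. ]
10 82 [-32.9  31.2] ztop [181.7 186.4]
30 55 [-26.5  25.7] ztop [179.  185.3]
50 51 [-28.1  28.9] ztop [175.8 183. ]
70 36 [-33.9  34.1] ztop [176.  181.2]
90 47 [-38.6  38.7] ztop [176.  181.6]
110 51 [-42.6  40.9] ztop [175.5 185.8]
130 59 [-43.7  43.3] ztop [177. 185.]
150 39 [-44.5  44.2] ztop [174.7 183.6]
```

{"name": "carry_out", "arguments": {
  "series": [
    [0,0.02,0,0,0.52],
    [-0.001,0.05,0,1,0.52],
    [-0.002,0.08,0,2,0.52],
    [-0.003,0.11,0,3,0.52],
    [-0.004,0.14,0,4,0.52],
    [-0.004,0.17,0,5,0.52],
    [-0.004,0.2,0,5.3,0.52],
    [-0.004,0.23,0,5.3,0.52],
    [-0.004,0.25,0,5.3,0.52],
    [-0.004,0.256,0,5.3,0.52],
    [-0.004,0.256,0,5.3,0.52],
    [-0.004,0.256,0,5.3,0.52]
  ]
}}

```text
t: 21.4
eef_pos: [470.0, 274.0, 353.2]
tcp_rot: [-3.141, -0.0, -3.068]
ft_force: [0.0, -0.6, -1.5]
opening: 0.523
grip_force: 4.9
```

```bash
python3 - <<'E'
from h import *
st(); s=T_tool(); A=-s[:2,0]; B=np.array([-A[1],A[0]])
for n in ['scene','top','wrist']:
    p,d,K,D,M=grab(n); cv2.imwrite(f'pics/{n}9.png',p[:,:,::-1]); C=cloud(d,K,D,M); H,S,V=cv2.split(cv2.cvtColor(p,cv2.COLOR_RGB2HSV))
    X,Y,Z=C[...,0],C[...,1],C[...,2]
    m=(X>500)&(X<720)&(Y>190)&(Y<380)&(S>90)&(V>60)&(d>0)&(Z>12)&(Z<70)
    q=C[m]; 
    if len(q)<10: print(n,len(q)); continue
    (x,y),r=cv2.minEnclosingCircle(q[:,:2].astype(np.float32)); e=np.array([x,y])-s[:2,3]
    print(n,'roll',m.sum(),x,y,r,np.percentile(q[:,2],[5,98]).round(1),'rel u,v',(e@A).round(1),(e@B).round(1))
go(469.3,274.8,38,184.2)
E
```

```text
t 21.4 pos [470.  274.  353.2] rot [-1.7999e+02 -1.0000e-02 -1.7579e+02] F [ 0.  -0.6 -1.5] open 0.523 grip 4.9 q [ 0.41  0.44  1.82 -0.    0.89 -1.24]
scene roll 271 600.9881591796875 283.3631896972656 25.21711540222168 [24.4 55.5] rel u,v 131.3 -0.3
top roll 228 593.8792724609375 284.66094970703125 24.85982894897461 [29.  55.6] rel u,v 124.3 1.5
wrist roll 475 609.40673828125 315.11444091796875 58.18654251098633 [20.7 54.7] rel u,v 142.0 30.7
shift m [0.0007 0.0007 0.1443] turn -0.0
```

View pics/top9.png

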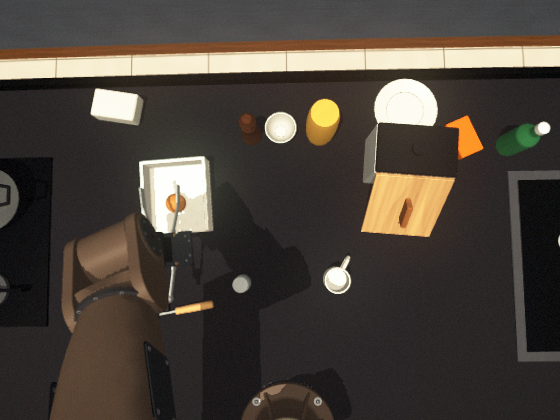

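The lid leans on the canister at (408,200); jaws hang over the roll at (176,203). The spoon at (185,310) lies near the tongs' pivot end (171,300), so I check its clearance before descending.

```bash
python3 - <<'E'
from h import *
z=np.load('pics/top.npz'); p,d,K,D,M=[z[f'arr_{i}'] for i in range(5)]; C=cloud(d,K,D,M)
def rep(n,C,d,p):
    X,Y,Z=C[...,0],C[...,1],C[...,2]; V=p.max(-1)
    m=(d>0)&(X>230)&(X<420)&(Y>130)&(Y<420)&(V>80)&(Z<60)
    q=C[m]; print(n,len(q))
    for a in range(170,400,20):
        k=(q[:,1]>a)&(q[:,1]<=a+20)
        if k.sum()>3: print(a+10,'x',np.percentile(q[k,0],[2,98]).round(),'z',np.percentile(q[k,2],[50,95]).round(1))
rep('top',C,d,p)
z=np.load('pics/scene.npz'); p,d,K,D,M=[z[f'arr_{i}'] for i in range(5)]; rep('scene',cloud(d,K,D,M),d,p)
E
```

```text
top 663
200 x [316. 336.] z [16.7 22.3]
220 x [313. 333.] z [17.3 21.5]
240 x [308. 329.] z [17.3 22. ]
260 x [306. 326.] z [17.  21.9]
280 x [300. 321.] z [16.5 21.1]
300 x [303. 313.] z [10.9 15.1]
320 x [300. 310.] z [13.6 15.8]
340 x [279. 316.] z [ 9.3 15.4]
360 x [273. 321.] z [ 4.1 14.4]
380 x [277. 319.] z [ 8.5 15. ]
400 x [285. 298.] z [1.2 2.3]
scene 1358
200 x [303. 416.] z [10.3 19.5]
220 x [302. 420.] z [ 2.6 21. ]
240 x [298. 418.] z [ 1.8 20.1]
260 x [294. 419.] z [ 1. 21.]
280 x [306. 418.] z [ 0.9 18.6]
300 x [290. 417.] z [-0.  12.3]
320 x [296. 418.] z [-0.2 13.8]
340 x [279. 419.] z [ 0.5 14.7]
360 x [268. 418.] z [ 2.2 12.4]
380 x [276. 418.] z [ 2.6 14.9]
400 x [272. 419.] z [0.2 3.6]
```

{"name": "carry_out", "arguments": {
  "series": [
    [-0.005,0.001,0.02,0,0.52],
    [-0.005,0.001,0.05,0,0.52],
    [-0.005,0.001,0.08,0,0.52],
    [-0.005,0.001,0.1,0,0.52],
    [-0.005,0.001,0.115,0,0.52],
    [-0.005,0.001,0.13,0,0.52],
    [-0.005,0.001,0.14,0,0.52],
    [-0.005,0.001,0.1445,0,0.52],
    [-0.005,0.001,0.1445,0,0.52]
  ]
}}

```text
t: 22.68
eef_pos: [474.8, 276.1, 208.7]
tcp_rot: [3.142, 0.0, -3.067]
ft_force: [0.1, 0.7, -1.0]
opening: 0.521
grip_force: 4.9
```

```bash
python3 - <<'E'
from h import *
st(); s=T_tool(); A=-s[:2,0]; B=np.array([-A[1],A[0]])
I=[]
for n in ['scene','top']:
    p,d,K,D,M=grab(n); C=cloud(d,K,D,M); H,S,V=cv2.split(cv2.cvtColor(p,cv2.COLOR_RGB2HSV)); X,Y,Z=C[...,0],C[...,1],C[...,2]
    m=(X>500)&(X<720)&(Y>190)&(Y<380)&(S>90)&(V>60)&(d>0)&(Z>12)&(Z<70)
    q=C[m]
    if len(q)>10:
        (x,y),r=cv2.minEnclosingCircle(q[:,:2].astype(np.float32)); e=np.array([x,y])-s[:2,3]
        print(n,'roll',x,y,r,'rel u,v',(e@A).round(1),(e@B).round(1))
    W=cv2.projectPoints; uv=(430,270) if 0 else None
    crop=p[150:290,310:470] if n=='scene' else p[140:310,110:270]
    I.append(cv2.resize(crop,(400,400)))
cv2.imwrite('pics/c10.png',np.hstack(I)[:,:,::-1])
E
```

```text
t 22.68 pos [474.8 276.1 208.7] rot [ 180.      0.   -175.75] F [ 0.1  0.7 -1. ] open 0.521 grip 4.9 q [ 0.41  0.66  1.91  0.    0.57 -1.24]
scene roll 598.9506225585938 285.52642822265625 25.082433700561523 rel u,v 124.5 0.2
top roll 594.2496948242188 284.578369140625 24.998523712158203 rel u,v 119.7 -0.4
```

View pics/c10.png

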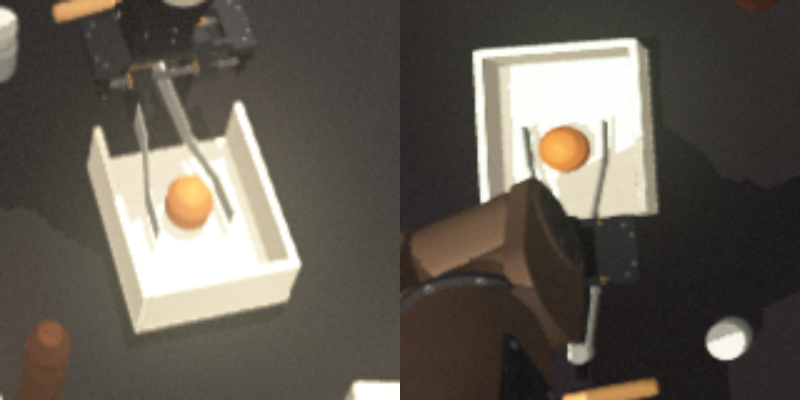

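Roll sits centred between the jaws in both views (left (190,200), right (564,148)). Closing now.

{"name": "carry_out", "arguments": {
  "series": [
    [0,0,0,0,0.48],
    [0,0,0,0,0.45],
    [0,0,0,0,0.42],
    [0,0,0,0,0.39],
    [0,0,0,0,0.36],
    [0,0,0,0,0.3],
    [0,0,0,0,0.2],
    [0,0,0,0,0.2],
    [0,0,0,0,0.2],
    [0,0,0,0,0.2]
  ]
}}

```text
t: 24.02
eef_pos: [474.8, 276.1, 208.8]
tcp_rot: [3.141, 0.0, -3.067]
ft_force: [0.4, 1.4, -1.3]
opening: 0.373
grip_force: 30.0
```

{"name": "carry_out", "arguments": {
  "series": [
    [0,0,-0.005,0,0.2],
    [0,0,-0.015,0,0.2],
    [0,0,-0.03,0,0.2],
    [0,0,-0.05,0,0.2],
    [0,0,-0.07,0,0.2],
    [0,0,-0.09,0,0.2],
    [0,0,-0.11,0,0.2],
    [0,0,-0.13,0,0.2],
    [0,0,-0.15,0,0.2],
    [0,0,-0.17,0,0.2],
    [0,0,-0.18,0,0.2],
    [0,0,-0.182,0,0.2],
    [0,0,-0.182,0,0.2],
    [0,0,-0.182,0,0.2],
    [0,0,-0.182,0,0.2]
  ]
}}

```text
t: 25.9
eef_pos: [474.8, 276.1, 390.3]
tcp_rot: [-3.141, -0.001, -3.068]
ft_force: [0.9, -1.0, -0.5]
opening: 0.368
grip_force: 30.0
```

```bash
python3 - <<'E'
from h import *
st(); lidsec('top')
p,d,K,D,M=grab('scene'); cv2.imwrite('pics/s11.png',p[:,:,::-1]); C=cloud(d,K,D,M); H,S,V=cv2.split(cv2.cvtColor(p,cv2.COLOR_RGB2HSV)); X,Y,Z=C[...,0],C[...,1],C[...,2]
m=(X>540)&(X<680)&(Y>220)&(Y<350)&(S>90)&(V>60)&(d>0)&(Z>100)&(Z<300); q=C[m]; print(len(q),q.min(0),q.max(0))
E
```

```text
t 25.9 pos [474.8 276.1 390.3] rot [-1.7999e+02 -4.0000e-02 -1.7576e+02] F [ 0.9 -1.  -0.5] open 0.368 grip 30.0 q [ 0.41  0.4   1.76  0.    0.98 -1.24]
top 3353 tilt deg 50.6 u [-130.4   -2.6] z [  8.6 161.9] v [-88.8  89.5]
339 [557.86234023 261.92402089 190.12522126] [627.45204092 313.4003232  239.01739842]
```

View pics/s11.png

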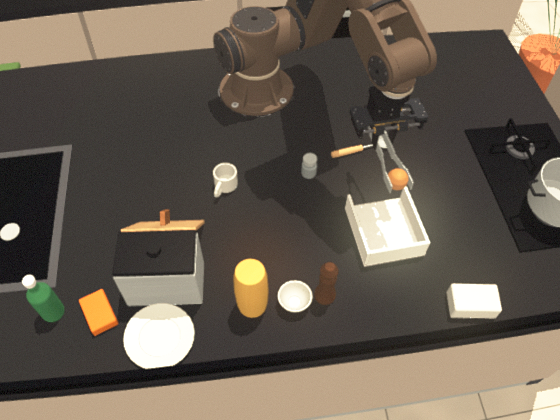

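The roll is held in the jaws at (398,180), 190–239 mm up. The lid still leans at (165,225) and nothing else has moved.

```bash
python3 -c "
from cell import env
print(env.job_done())"
```

```text
the job is handed in; nothing more can be done
None
```

The job is handed in at about 26 s: the lid leans against the canister at about 50°, and the tongs hold the roll with its underside about 19 cm above the worktop, with nothing else seen to have moved in the final picture.

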